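# Start and drive a wing screw in a display riser's deep well

## Robot

A 6-joint arm with a two-finger parallel gripper is mounted at the origin on the work surface. World frame = base frame: x ahead of the robot, y to its left, z up, the work surface at z = 0. Lengths are in m, angles in rad, forces in N, time in s.
With the tool pointing down it reaches from about 0.25 to 0.775 m from the base axis. Payload 4 kg.
Tool frame: the origin (TCP) lies at the very end of the fingers, on their centre line; the grasp point (between the pads) lies 19 mm behind it; z points along the fingers, y is the direction in which the jaws open and shut (so a half turn about z gives the same grasp; the last joint's range is limited). The gripper opens to 94 mm and grips with 3 to 60 N. Pads are 16 mm wide; open, the fingers measure 119 mm over their backs; the gripper's body (75 mm by 177 mm) begins 78 mm behind the grasp point.
Start: joints at [-1.35, 0.087, 1.371, -0, 1.684, -0.103], TCP at [0.175, -0.521, 0.206] pointing down, gripper open.
Joint ranges: [-3.1, 3.1], [-0.76, 2.03], [0.27, 2.55], [-1.08, 4.22], [0.17, 2.65], [-2.57, 2.57]. Speed limits (rad/s): [2.79, 2.79, 3.14, 3.14, 3.14, 3.14].

## Interface

Orientations are given as [roll, pitch, yaw] about the fixed x, y, z axes, in that order (R = Rz(yaw) Ry(pitch) Rx(roll)).
In Python, from station import arm, cams gives the robot as it stands.
- The arm moves only by the tool play_rows, never from a script. Its argument "steps" is a list of rows, each a list of 6 numbers: the shift along the world's x, y, z each as a share of 0.3 m, from -1 to 1, then the turn, a rotation vector about the world's x, y, z each as a share of 180 degrees, from -1 to 1. A call has 1 to 20 rows; each row is the pose to reach, as a shift and turn from the pose measured when the call began, turning the shorter way round; what a row does not reach only later rows make up. A row lasts 1/8 s, in which the tool goes at most 62.5 mm and 10.7 degrees, less where a joint would pass 70% of its speed; a pose out of reach is approached as far as the arm can. A call with a number of a shift or a turn outside -1 to 1 is refused whole. A call with a gripper value outside its range is refused whole. "claw" is the closure, from -1 (fully open) to 1 (shut), so that 0 is half open, set as the call begins (left out, the last holds). The fingers move at their own pace and stop on an object; "grip_force" is the grip in N (left out, the last holds). Time passes only in rows, so rows that repeat a pose let the fingers close. It gives the time, the measured TCP pose, the force and the opening at its end, in the units of the state.
- arm.get_state(): the state, without advancing time (a new reading comes with each control period).
- cams.get_image(name): name is "side" or "top" or "wrist"; returns a dict with "pixels" (384x512x3 uint8, red, green, blue), "fx", "fy", "cx", "cy" (pixels), "extrinsics" (4x4, takes a point from camera to world coordinates). Camera axes: x right, y down, z forward; pixel columns grow to the right and rows downward; lengths in m; the calibration is good to about 2 mm. A picture is of the moment at which its call begins. There is no depth.
- arm.close_job(): hands the job in, once; it reports no verdict.
The state is a dict: "t": time; "qpos": joint angles; "qvel": joint speeds; "joint_torque": joint torques, N m; "tool_pos": TCP position; "ee_rot": TCP orientation; "contact_force": force on the tool from outside, world axes, zero at the start; "ft_torque": the same for the moment, N m; "grip_width": opening from 0.0 (shut) to 1.0 (fully open).
Only numpy, scipy, OpenCV 4.12 (cv2) and the standard library are available. Lean on these libraries where they do the work, as an engineer would, in place of code of your own. Each camera call takes 0.05 s, during which the arm holds its last target. There are 200 camera calls.

## Task

Fasten the wooden display riser: take the screw with the flat wing head from the rack, lower it into the empty deep well of the riser, gently feel for the start of the thread at the bottom (never force it: press lightly and turn, so that the thread is not crossed), then screw it in clockwise until its shoulder lies flush on the wood, and let go. Leave the other screws, the minerals and everything else where they are.

Things in the scene. Friction and masses are not known exactly. Their poses are not given: they have to be found in the camera images.
- wing_screw: Loose plain steel screw with a flat wing head, 0.14 kg, upright in one of the rack's three holes (varies), its shoulder resting on the rack. Origin: on the axis, in the plane of the shoulder's underside; z up through the head, x along the wing. Shoulder disc 38 mm across, z 0 to 5 mm. Shank 17.6 mm across, tapered tip at z -70.5 mm.
- wing_grip (a point): Point on the wing screw's axis in the middle of its wing head, 21 mm above the shoulder's underside. The wing is a flat bar 42 mm long (x), 12 mm thick (y), 32 mm high: grip it across its thickness. Axes as the screw's.
- thread_stubs (a point): Point on the wing screw's axis 61 mm below the shoulder's underside, at the height of its thread: three short round-backed thread stubs, 120 degrees apart (the first at +x), 4.4 mm thick, reaching 12.8 mm from the axis.
- well_mouth (a point): Centre of the mouth of the riser's empty well, in the top of the lower tread, 75 mm above the table. x towards the upper tread, z up. The well is upright, straight, 28 mm across and 72 mm deep; at its bottom sits a brass threaded insert. The upper tread's edge is 90 mm from the well's axis.
- insert_top (a point): Centre of the flat top face of the brass insert, 53 mm below the well's mouth: coarse three-start right-hand thread, 19 mm bore. The face has three gaps 120 degrees apart where the grooves begin; where they lie differs each time, not told by these axes. With the stubs on the face between gaps the shoulder stays 10 mm above the mouth and pressing does not help.
- groove_start (a point): Point on the well's axis 57 mm below the mouth, where the stubs stand once over the gaps (play 4 degrees either way): the screw sinks 7 mm, shoulder 3.5 mm above the wood. Then clockwise from above it goes down 4.2 mm per rad (1.6 mm axial play); after 1 rad the shoulder is on the wood, 0.2 rad more is tight, a hard stop. Anticlockwise in a gap it soon meets a wall.
- riser: The fixed two-step display riser of light wood; origin under the middle of the lower tread's block, x towards the upper tread, z up. A second wing screw is already home in the lower tread, 130 mm to +y of the empty well; two minerals stand on the upper tread and a small pebble lies on the lower tread 82 mm from the well.
- rack: The fixed dark wooden rack, 200 x 70 x 80 mm, with three holes 29 mm across, 65 mm apart along its x axis, that holds the three loose screws; origin under its middle.
- knob_screw: Spare screw with a round knob head 34 mm across, 27 mm above the rack, in the rack; leave it. Origin as for the wing screw.
- ball_screw: Spare screw with a ball head 28 mm across, top 38 mm above the rack, in the rack; leave it. Origin as for the wing screw.
- amethyst: Violet crystal cluster on dark rock, 48 mm wide, on the upper tread; origin under its middle.
- quartz: Clear-white crystal cluster, 44 mm wide, on the upper tread; origin under its middle.
- tumbled: Small dark green polished pebble, 30 mm wide, 19 mm high, on the lower tread; origin under its middle.
- ore_lump: Dark lump of ore, 52 mm wide, about 50 mm high, on the table between rack and riser; origin under its middle.
- rose_lump: Pinkish lump of stone, 64 mm wide, 36 mm high, on the table behind the rack; origin under its middle.
- loupe: Black jeweller's loupe standing on the table, 28 mm across, 24 mm high; origin under its middle.
Mind the look-alikes: they are no part of the job. What is shaped like the wing_screw but orange or yellow is not meant.

How it is judged:
On the way, in this order (a step that is already met when the one before it is completed fails the run):
1. the wing screw stands in the well, its shoulder less than 50 mm above the mouth (horizontal distance between wing_screw and well_mouth below 0.004 m and z of wing_screw in the frame of well_mouth below 0.05 m), for 0.1 s.
2. the thread has caught: the shoulder less than 5.5 mm above the mouth, the screw upright (horizontal distance between wing_screw and well_mouth below 0.004 m and z of wing_screw in the frame of well_mouth below 0.0055 m and angle between wing_screw's own z axis and vertical below 0.08 rad), for 0.1 s.
At the end, for the whole second after the job is handed in: The wing screw is screwed home in the well: on its axis within 4 mm, upright within 0.05 rad, shoulder within 1.5 mm of the tread's top, at rest and released (horizontal distance between wing_screw and well_mouth below 0.004 m and z of wing_screw in the frame of well_mouth below 0.0015 m and angle between wing_screw's own z axis and vertical below 0.05 rad and linear speed of wing_screw below 0.01 m/s); the robot touches nothing.
It fails at once if the screw is forced: while its shoulder is still more than 2 mm above the wood, it presses on the riser or its thread with more than 40 N (z of wing_screw in the frame of well_mouth above 0.002 m and contact force between wing_screw and riser above 40 N).
It fails at once if one of the other screws, the minerals or the loupe is moved more than 25 mm (distance of any of knob_screw, ball_screw, amethyst, quartz, tumbled, ore_lump, rose_lump, loupe from where it was at the start of the episode above 0.025 m).
It also fails if it takes over 72 s, if anything falls off the work surface, if the arm or the gripper's body presses on something with over 40 N, if the wrist force passes 120 N, or if a joint passes its speed limit or range.

## Working session

There is one attempt and no reset: what is moved stays moved. The work goes in short steps, Python scripts to look and compute and a tool call to move; the robot and the scene stay as the last step left them, time stands still between calls to the robot, and variables do not carry over. Pictures are saved under pics/ and viewed, about 8 in all and at most 12, crops included, and the job is handed in when it is done.

Besides the shell and the picture viewer there is one more tool, called after "Emit:" as name([rows], argument=value, ...), one row to a line, values as JSON. play_rows: Moves the arm, as the interface text tells. Its arguments: {"type":"object","properties":{"steps":{"type":"array","items":{"type":"array","items":{"type":"number","minimum":-1,"maximum":1}}},"claw":{"type":"number"},"grip_force":{"type":"number"}},"required":["steps"]}

```bash
mkdir -p pics; cat > h.py <<'E'
from station import arm, cams
import numpy as np, cv2
def snap(n,f,crop=None,s=1):
    d=cams.get_image(n); im=d["pixels"][:,:,::-1]
    np.savez('pics/'+f+'.npz',E=d["extrinsics"],k=[d["fx"],d["fy"],d["cx"],d["cy"]],im=im)
    if crop: im=im[crop[1]:crop[3],crop[0]:crop[2]]
    cv2.imwrite('pics/'+f+'.png',cv2.resize(im,None,fx=s,fy=s,interpolation=cv2.INTER_CUBIC))
def pt(f,u,v,z):
    D=np.load('pics/'+f+'.npz');E=D['E'];k=D['k']
    r=E[:3,:3]@np.array([(u-k[2])/k[0],(v-k[3])/k[1],1]);o=E[:3,3]
    return o+r*(z-o[2])/r[2]
def proj(f,p):
    D=np.load('pics/'+f+'.npz');E=D['E'];k=D['k']
    c=E[:3,:3].T@(np.array(p)-E[:3,3]);return k[0]*c[0]/c[2]+k[2],k[1]*c[1]/c[2]+k[3]
def st():
    s=arm.get_state();print({k:np.round(s[k],4).tolist() for k in("t","qpos","tool_pos","ee_rot","contact_force","ft_torque","grip_width")})
E
python3 - <<'E'
from h import *
snap('top','t1',s=1.5);snap('side','s1',s=1.5);st()
for f in('t1','s1'):
    D=np.load('pics/'+f+'.npz');print(D['k'],D['E'].round(3).tolist())
E
```

```text
{'t': 0.1, 'qpos': [-1.3501, 0.0879, 1.3721, -0.0, 1.6836, -0.1031], 'tool_pos': [0.1749, -0.5209, 0.2044], 'ee_rot': [-3.1397, -0.0002, 0.3238], 'contact_force': [0.5166, 0.6716, -0.4692], 'ft_torque': [-0.0242, -0.0246, 0.0042], 'grip_width': 0.9983}
[481.44160238 481.44160238 257.07181054 188.30587812] [[-0.011, -0.993, 0.119, 0.416], [-1.0, 0.009, -0.019, -0.026], [0.018, -0.12, -0.993, 1.308], [0.0, 0.0, 0.0, 1.0]]
[480.62020114 480.62020114 253.22419557 195.16492474] [[0.835, -0.36, 0.417, 0.031], [-0.55, -0.571, 0.609, -0.829], [0.019, -0.738, -0.675, 0.983], [0.0, 0.0, 0.0, 1.0]]
```

View pics/t1.png

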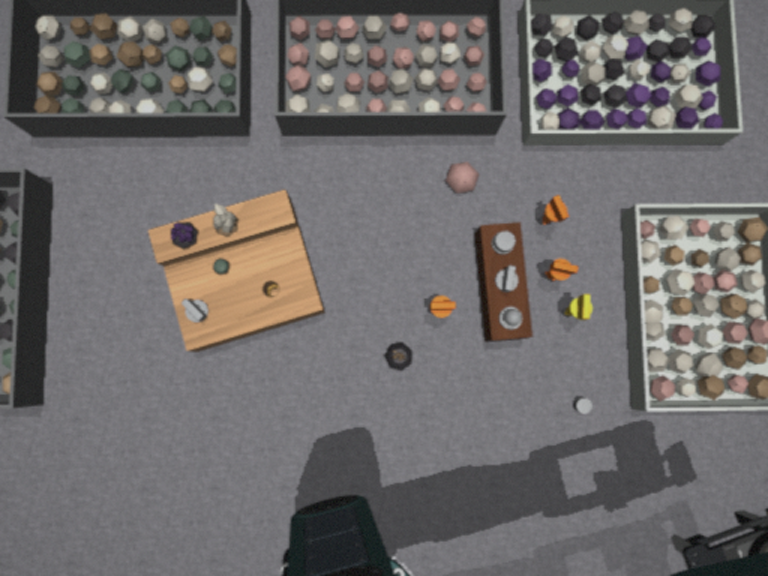

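View pics/s1.png

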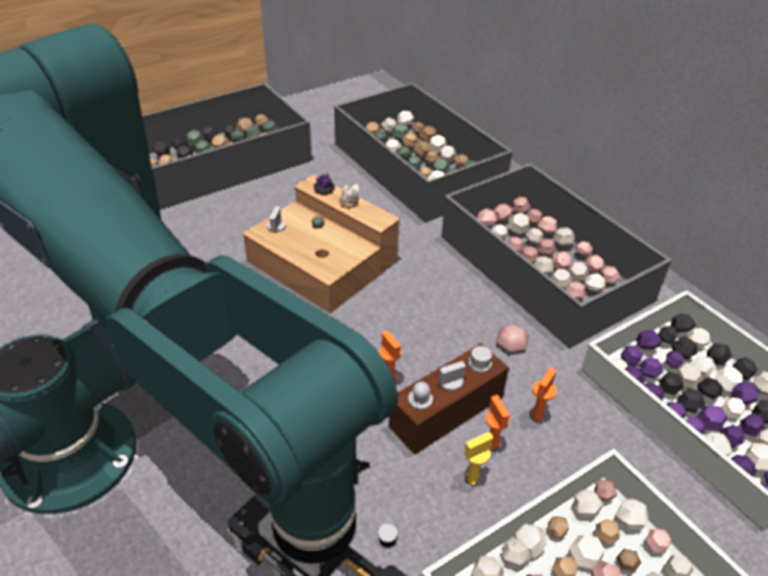

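The wing screw is in the middle rack hole, at about (507,279) in the enlarged top view. The well is at (271,289). I'll zoom in on both.

```bash
python3 - <<'E'
from h import *
im=np.load('pics/t1.npz')['im'];a=im[140:235,310:370];b=im[120:235,95:220]
s=np.load('pics/s1.npz')['im'];c=s[225:300,255:345]
A=cv2.resize(a,None,fx=5,fy=5,interpolation=2);B=cv2.resize(b,None,fx=4,fy=4,interpolation=2)
o=np.zeros((480,800,3),np.uint8);o[:475,:300]=A;o[:460,300:800]=B
cv2.imwrite('pics/c1.png',o)
for n,u,v,z in[('wing',507/1.5,279/1.5,.1),('knob',503/1.5,242/1.5,.107),('ball',511/1.5,317/1.5,.1),('well',271/1.5,289/1.5,.075),('orange',442/1.5,306/1.5,.05),('yellow',580/1.5,307/1.5,.05),('ore',399/1.5,356/1.5,.05),('homescrew',195/1.5,310/1.5,.085)]:print(n,pt('t1',u,v,z).round(4))
for n,u,v,z in[('wing',452/1.5,375/1.5,.101),('well',322/1.5,254/1.5,.075)]:print(n,pt('s1',u,v,z).round(4))
E
```

```text
wing [ 0.5652 -0.2554  0.1   ]
knob [ 0.6275 -0.2493  0.107 ]
ball [ 0.5008 -0.2602  0.1   ]
well [0.5547 0.146  0.075 ]
orange [ 0.5248 -0.1493  0.05  ]
yellow [ 0.5207 -0.392   0.05  ]
ore [ 0.4385 -0.0728  0.05  ]
homescrew [0.519  0.2724 0.085 ]
wing [ 0.566  -0.2597  0.101 ]
well [0.5575 0.1463 0.075 ]
```

View pics/c1.png

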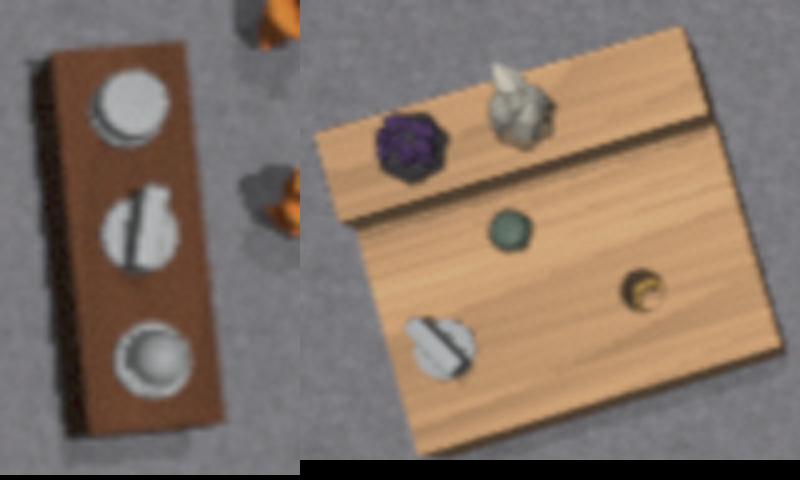

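Emit:
play_rows([
  [0.95, 0.88, 0.15, 0, 0, 0.83],
  [0.95, 0.88, 0.15, 0, 0, 0.83],
  [0.95, 0.88, 0.15, 0, 0, 0.83],
  [0.95, 0.88, 0.15, 0, 0, 0.83],
  [0.95, 0.88, 0.15, 0, 0, 0.83],
  [0.95, 0.88, 0.15, 0, 0, 0.83],
  [0.95, 0.88, 0.15, 0, 0, 0.83],
  [0.95, 0.88, 0.15, 0, 0, 0.83],
  [0.95, 0.88, 0.15, 0, 0, 0.83],
  [0.95, 0.88, 0.15, 0, 0, 0.83],
  [0.95, 0.88, 0.15, 0, 0, 0.83],
  [0.95, 0.88, 0.15, 0, 0, 0.83],
  [0.95, 0.88, 0.15, 0, 0, 0.83],
  [0.95, 0.88, 0.15, 0, 0, 0.83],
  [0.95, 0.88, 0.15, 0, 0, 0.83],
  [0.95, 0.88, 0.15, 0, 0, 0.83],
], claw=-1, grip_force=40)

```text
t: 2.1
tool_pos: [0.4598, -0.2569, 0.2491]
ee_rot: [-3.14, -0.001, 2.929]
contact_force: [-0.9, 0.6, 0.2]
grip_width: 1.003
```

Emit:
play_rows([
  [0.35, 0, -0.1, 0, 0, 0.007],
  [0.35, 0, -0.1, 0, 0, 0.007],
  [0.35, 0, -0.1, 0, 0, 0.007],
  [0.35, 0, -0.1, 0, 0, 0.007],
])

```text
t: 2.6
tool_pos: [0.5643, -0.2569, 0.2191]
ee_rot: [-3.14, -0.002, 2.95]
contact_force: [0.5, 0.3, 0.1]
grip_width: 1.004
```

```bash
python3 - <<'E'
from h import *
snap('wrist','w1',s=1.5);st()
D=np.load('pics/w1.npz');print(D['k'],D['E'].round(4).tolist())
E
```

```text
{'t': 2.65, 'qpos': [-0.5177, 0.2423, 1.1647, -0.0022, 1.734, -1.8971], 'tool_pos': [0.5642, -0.2571, 0.22], 'ee_rot': [-3.1393, -0.0001, 2.9498], 'contact_force': [0.0007, 0.969, 0.4411], 'ft_torque': [0.0512, -0.1072, 0.0445], 'grip_width': 1.0031}
[303.67241239 303.67241239 259.19648375 192.25978468] [[0.1903, 0.9429, 0.2733, 0.4851], [0.9817, -0.1823, -0.0544, -0.2413], [-0.0015, 0.2786, -0.9604, 0.399], [0.0, 0.0, 0.0, 1.0]]
```

View pics/w1.png

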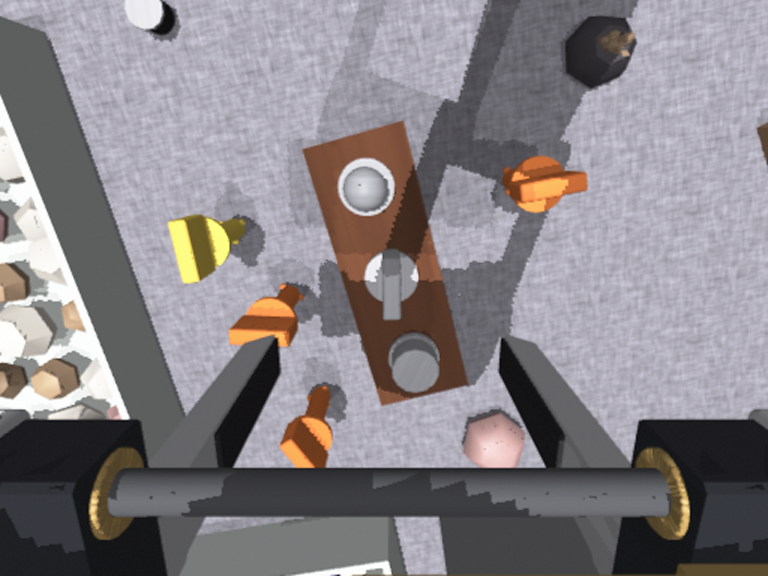

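```bash
python3 - <<'E'
from h import *
im=np.load('pics/w1.npz')['im'][155:225,230:295]
cv2.imwrite('pics/c2.png',cv2.resize(im,None,fx=8,fy=8,interpolation=2))
for u,v,z in[(391.5,277,.085),(392,295,.117),(392,320,.117),(392,272,.117)]:print(pt('w1',u/1.5,v/1.5,z).round(4))
E
```

```text
[ 0.5665 -0.2556  0.085 ]
[ 0.5701 -0.2561  0.117 ]
[ 0.587  -0.2594  0.117 ]
[ 0.555  -0.2532  0.117 ]
```

View pics/c2.png

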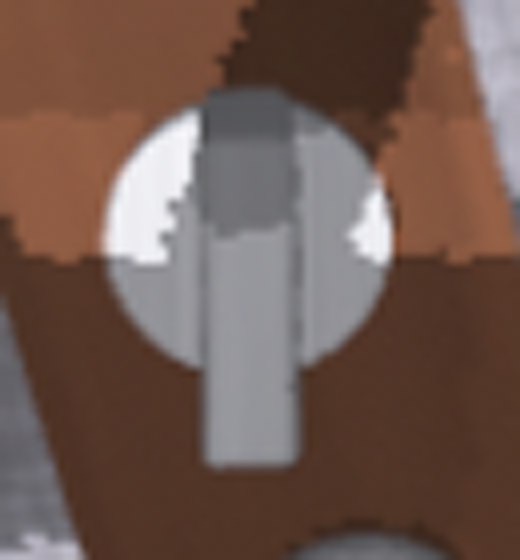

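```bash
python3 - <<'E'
from h import *
for x,y,z in[(247.5,233,.085),(251,301,.117),(251,465,.117),(251,137,.117),(250,137,.117),(246,88,.085)]:print(pt('w1',230+x/8,155+y/8,z).round(4))
E
```

```text
[ 0.5659 -0.2556  0.085 ]
[ 0.5661 -0.2553  0.117 ]
[ 0.5868 -0.2593  0.117 ]
[ 0.5462 -0.2515  0.117 ]
[ 0.5462 -0.2516  0.117 ]
[ 0.5465 -0.2521  0.085 ]
```

Emit:
play_rows([
  [0.006, 0.006, -0.2, 0, 0, 0],
  [0.006, 0.006, -0.4, 0, 0, 0],
  [0.006, 0.006, -0.44, 0, 0, 0],
  [0.006, 0.006, -0.44, 0, 0, 0],
])

```text
t: 3.15
tool_pos: [0.5659, -0.2558, 0.0896]
ee_rot: [-3.139, 0.001, 2.949]
contact_force: [-0.5, -0.1, 0.5]
grip_width: 0.996
```

Emit:
play_rows([
  [0, 0, 0, 0, 0, 0],
  [0, 0, 0, 0, 0, 0],
  [0, 0, 0, 0, 0, 0],
  [0, 0, 0, 0, 0, 0],
  [0, 0, 0, 0, 0, 0],
  [0, 0, 0, 0, 0, 0],
  [0, 0, 0, 0, 0, 0],
], claw=1, grip_force=40)

```text
t: 4.03
tool_pos: [0.5659, -0.2557, 0.0894]
ee_rot: [-3.139, 0.001, 2.949]
contact_force: [-0.5, -0.0, -0.2]
grip_width: 0.29
```

Emit:
play_rows([
  [0, 0, 0, 0, 0, 0],
  [0, 0, 0, 0, 0, 0],
  [0, 0, 0, 0, 0, 0],
  [0, 0, 0, 0, 0, 0],
  [0, 0, 0, 0, 0, 0],
])

```text
t: 4.65
tool_pos: [0.5659, -0.2558, 0.0894]
ee_rot: [-3.139, 0.001, 2.949]
contact_force: [0.3, 0.0, 0.4]
grip_width: 0.123
```

Emit:
play_rows([
  [0, 0, 0.19, 0, 0, 0],
  [0, 0, 0.38, 0, 0, 0],
  [0, 0, 0.57, 0, 0, 0],
  [0, 0.2, 0.57, 0, 0, 0],
  [0, 0.4, 0.57, 0, 0, 0],
  [0, 0.6, 0.57, 0, 0, 0],
  [0, 0.8, 0.57, 0, 0, 0],
  [0, 1, 0.57, 0, 0, 0],
  [0, 1, 0.57, 0, 0, 0],
  [0, 1, 0.57, 0, 0, 0],
])

```text
t: 5.9
tool_pos: [0.5657, 0.044, 0.26]
ee_rot: [-3.138, 0.0, 2.95]
contact_force: [0.7, 0.9, -1.8]
grip_width: 0.126
```

```bash
python3 - <<'E'
from h import *
snap('wrist','w2',s=1.5);st()
E
```

```text
{'t': 5.95, 'qpos': [-0.0213, 0.1231, 1.2244, -0.0037, 1.7943, -1.3994], 'tool_pos': [0.5658, 0.0433, 0.2601], 'ee_rot': [-3.138, 0.0004, 2.948], 'contact_force': [-0.5868, -0.4267, -1.6586], 'ft_torque': [0.0145, -0.0914, -0.0092], 'grip_width': 0.1244}
```

View pics/w2.png

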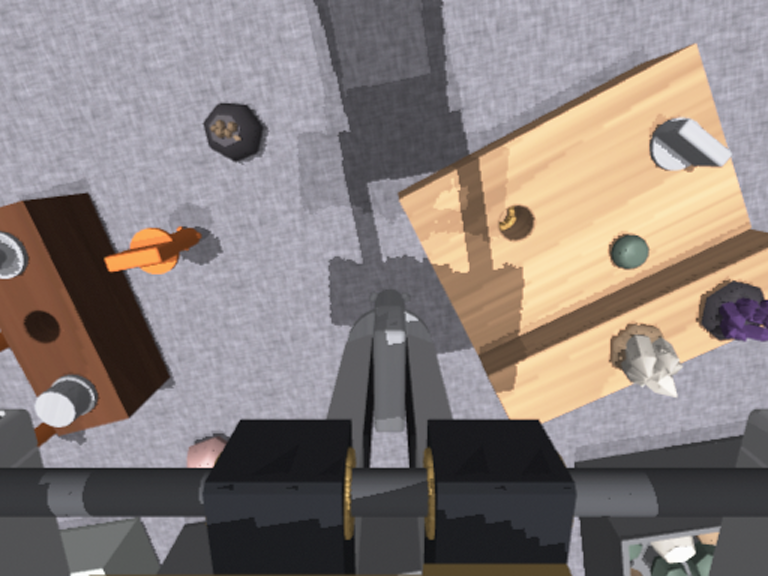

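```bash
python3 - <<'E'
from h import *
im=np.load('pics/w2.npz')['im'];a=im[125:171,320:372];b=im[185:235,235:285]
o=np.zeros((500,800,3),np.uint8);o[:368,:416]=cv2.resize(a,None,fx=8,fy=8,interpolation=2)
o[:350,430:780]=cv2.resize(b,None,fx=7,fy=7,interpolation=2)
cv2.imwrite('pics/c3.png',o)
st=arm.get_state();p=np.array(st['tool_pos'])
print(pt('w2',516/1.5,222/1.5,.075).round(4))
E
```

```text
[0.5556 0.1489 0.075 ]
```

View pics/c3.png

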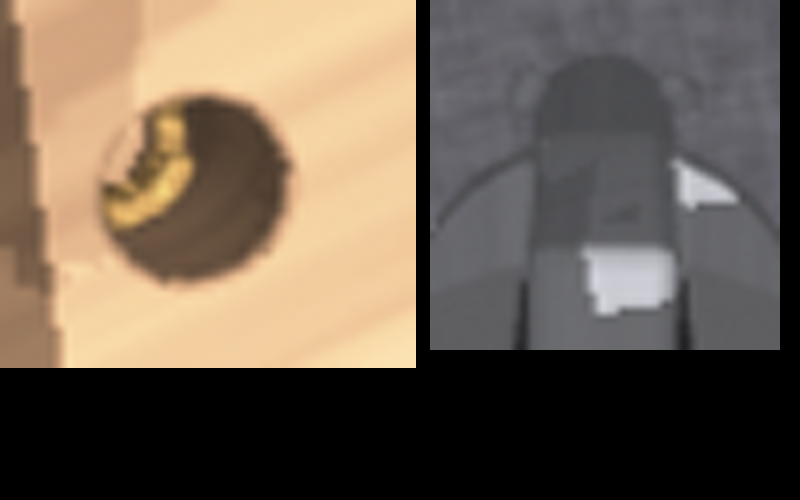

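Emit:
play_rows([
  [-0.016, 0.17, 0, 0, 0, 0],
  [-0.033, 0.345, 0, 0, 0, 0],
  [-0.033, 0.345, 0, 0, 0, 0],
  [-0.033, 0.345, 0, 0, 0, 0],
  [-0.033, 0.345, 0, 0, 0, 0],
])

```text
t: 6.58
tool_pos: [0.5563, 0.1449, 0.26]
ee_rot: [-3.138, 0.001, 2.945]
contact_force: [0.3, -0.8, -1.2]
grip_width: 0.126
```

```bash
python3 - <<'E'
from h import *
snap('wrist','w3');snap('top','t3');snap('side','s3');st()
u,v=320+195/8,125+187.5/8
print('w2 well',pt('w2',u,v,.075).round(4))
im=np.load('pics/w3.npz')['im'];a=im[140:240,200:310]
c=np.load('pics/s3.npz')['im'];x,y=map(int,proj('s3',(.556,.148,.13)))
b=c[y-62:y+63,x-45:x+46]
o=np.zeros((500,800,3),np.uint8);o[:400,:440]=cv2.resize(a,None,fx=4,fy=4,interpolation=2)
o[:500,436:800]=cv2.resize(b,None,fx=4,fy=4,interpolation=2)
print('side origin',x-45,y-62)
for p in[(.556,.148,.075),(.556,.148,.18),(.556,.148,.25)]:print(np.round(proj('w3',p),1),np.round(proj('s3',p),1))
cv2.imwrite('pics/c4.png',o)
E
```

```text
{'t': 6.725, 'qpos': [0.1595, 0.1404, 1.205, -0.0037, 1.7969, -1.2165], 'tool_pos': [0.5562, 0.1455, 0.2601], 'ee_rot': [-3.1379, 0.0005, 2.946], 'contact_force': [0.5988, 0.0097, -1.1337], 'ft_torque': [0.0301, -0.1821, 0.0636], 'grip_width': 0.1246}
w2 well [0.5563 0.1492 0.075 ]
side origin 168 92
[262.3 171.6] [213.9 169.2]
[263.  196.8] [212.6 140.4]
[263.8 227.5] [211.6 119.4]
```

View pics/c4.png

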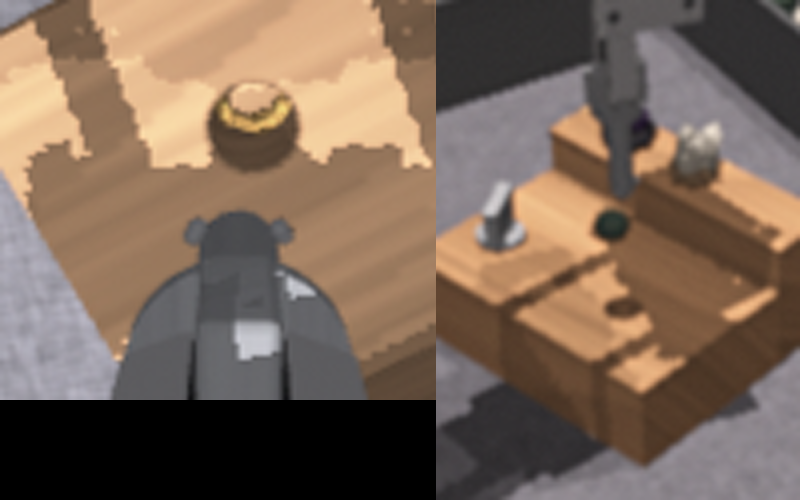

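```bash
python3 - <<'E'
from h import *
print('well',pt('w3',200+255/4,140+125/4,.075).round(4))
for z in(.18,.189,.25):print(np.round(proj('w3',(.5562,.1455,z)),2))
print('stub mid', pt('w3',200+240/4,140+231/4,.189).round(4))
print('side well',pt('s3',168+(623-436)/4,92+307/4,.075).round(4))
print('side proj axis tip',np.round(proj('s3',(.5562,.1455,.18)),1),'seen',168+(622-436)/4,92+190/4)
# top: well in t1 refined by dark centroid
im=np.load('pics/t1.npz')['im'][:,:,2].astype(int)
print(pt('t1',95+(643-300)/4,120+290/4,.075).round(4))
E
```

```text
well [0.5559 0.1499 0.075 ]
[260.27 197.57]
[260.26 200.65]
[260.23 228.43]
stub mid [0.5536 0.1458 0.189 ]
side well [0.5591 0.1486 0.075 ]
side proj axis tip [213.1 140.8] seen 214.5 139.5
[0.5551 0.1458 0.075 ]
```

Emit:
play_rows([
  [0, 0.013, -0.15, 0, 0, 0],
  [0, 0.013, -0.3, 0, 0, 0],
  [0, 0.013, -0.307, 0, 0, 0],
  [0, 0.013, -0.307, 0, 0, 0],
])

```text
t: 7.22
tool_pos: [0.557, 0.1493, 0.1697]
ee_rot: [-3.139, 0.003, 2.945]
contact_force: [1.2, -0.2, -1.0]
grip_width: 0.123
```

```bash
python3 - <<'E'
from h import *
snap('wrist','w4');snap('side','s4');st()
im=np.load('pics/w4.npz')['im'];a=im[120:240,205:315]
c=np.load('pics/s4.npz')['im'];x,y=map(int,proj('s4',(.556,.149,.09)))
b=c[y-40:y+40,x-35:x+35]
o=np.zeros((480,800,3),np.uint8);o[:480,:440]=cv2.resize(a,None,fx=4,fy=4,interpolation=2)
o[:400,445:795]=cv2.resize(b,None,fx=5,fy=5,interpolation=2)
print('side origin',x-35,y-40)
cv2.imwrite('pics/c5.png',o)
E
```

```text
{'t': 7.325, 'qpos': [0.166, 0.1541, 1.3646, -0.0036, 1.6185, -1.2091], 'tool_pos': [0.5578, 0.1496, 0.1711], 'ee_rot': [-3.1398, 0.0054, 2.9457], 'contact_force': [-1.0785, 0.2156, -0.9764], 'ft_torque': [0.0472, -0.1651, -0.0], 'grip_width': 0.1268}
side origin 178 125
```

View pics/c5.png

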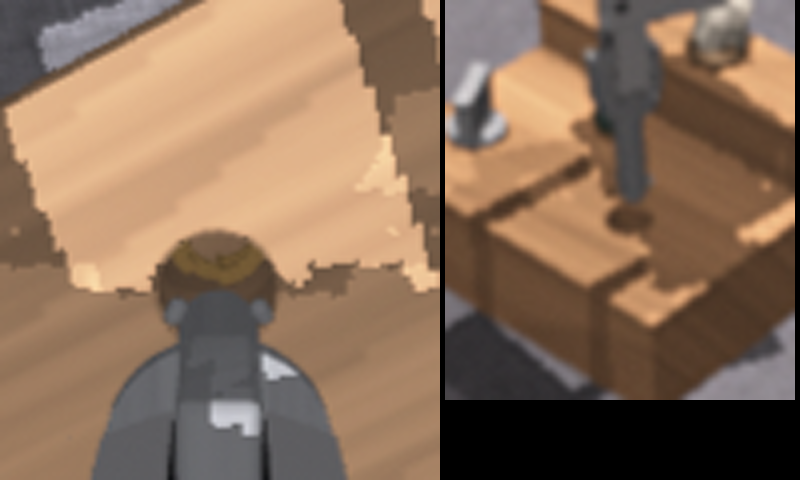

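Emit:
play_rows([
  [-0.006, -0.002, 0, 0, 0.0017, 0],
  [-0.006, -0.002, 0, 0, 0.0017, 0],
  [-0.006, -0.002, 0, 0, 0.0017, 0],
  [-0.006, -0.002, 0, 0, 0.0017, 0],
])

```text
t: 7.82
tool_pos: [0.556, 0.149, 0.1711]
ee_rot: [-3.139, 0.0, 2.946]
contact_force: [-0.4, -0.1, -1.2]
grip_width: 0.124
```

```bash
python3 - <<'E'
from h import *
st()
D=np.load('pics/w4.npz')
for cx,cy in[(.554,.149),(.556,.149),(.558,.149)]:
    P=[proj('w4',(cx+.014*np.cos(a),cy+.014*np.sin(a),.075)) for a in np.linspace(0,6.28,60)]
    P=np.array(P);print(cx,P.min(0).round(1),P.max(0).round(1))
print('seen left',205+155/4,'right',205+278/4,'top',120+230/4)
E
```

```text
{'t': 7.825, 'qpos': [0.165, 0.1539, 1.3648, -0.0028, 1.6238, -1.2102], 'tool_pos': [0.556, 0.149, 0.1711], 'ee_rot': [-3.1387, 0.0001, 2.9458], 'contact_force': [-0.4171, -0.1394, -1.2124], 'ft_torque': [0.0086, -0.1993, 0.0089], 'grip_width': 0.1239}
0.554 [243.8 175.5] [273.6 204.2]
0.556 [244.2 177.6] [274.  206.1]
0.558 [244.7 179.6] [274.4 208.1]
seen left 243.75 right 274.5 top 177.5
```

Emit:
play_rows([
  [0, 0, -0.03, 0, 0, 0],
  [0, 0, -0.06, 0, 0, 0],
  [0, 0, -0.08, 0, 0, 0],
  [0, 0, -0.1, 0, 0, 0],
  [0, 0, -0.12, 0, 0, 0],
  [0, 0, -0.12, 0, 0, 0],
])

```text
t: 8.57
tool_pos: [0.5556, 0.1489, 0.1344]
ee_rot: [-3.138, -0.001, 2.946]
contact_force: [-0.8, 0.9, -1.5]
grip_width: 0.123
```

Emit:
play_rows([
  [0, 0, -0.03, 0, 0, 0],
  [0, 0, -0.06, 0, 0, 0],
  [0, 0, -0.09, 0, 0, 0],
  [0, 0, -0.11, 0, 0, 0],
  [0, 0, -0.11, 0, 0, 0],
])

```text
t: 9.2
tool_pos: [0.5554, 0.1487, 0.1004]
ee_rot: [-3.138, -0.002, 2.946]
contact_force: [0.4, -1.1, -2.2]
grip_width: 0.128
```

Emit:
play_rows([
  [0.002, 0, -0.01, 0, 0, 0],
  [0.002, 0, -0.015, 0, 0, 0],
  [0.002, 0, -0.02, 0, 0, 0],
  [0.002, 0, -0.02, 0, 0, 0],
])

```text
t: 9.7
tool_pos: [0.5557, 0.1489, 0.0947]
ee_rot: [-3.138, -0.002, 2.946]
contact_force: [-3.1, 1.0, 2.6]
grip_width: 0.126
```

Emit:
play_rows([
  [0, 0, -0.003, 0, 0, 0],
  [0, 0, -0.003, 0, 0, 0],
])

```text
t: 9.95
tool_pos: [0.5558, 0.1489, 0.0946]
ee_rot: [-3.138, -0.002, 2.946]
contact_force: [-3.4, -0.3, 5.6]
grip_width: 0.121
```

Emit:
play_rows([
  [0, 0, -0.006, 0, 0, -0.022],
  [0, 0, -0.006, 0, 0, -0.044],
  [0, 0, -0.006, 0, 0, -0.067],
  [0, 0, -0.006, 0, 0, -0.089],
  [0, 0, -0.006, 0, 0, -0.111],
  [0, 0, -0.006, 0, 0, -0.133],
  [0, 0, -0.006, 0, 0, -0.133],
])

```text
t: 10.82
tool_pos: [0.5553, 0.1493, 0.0918]
ee_rot: [-3.138, -0.003, 2.529]
contact_force: [-2.7, 1.5, -1.1]
grip_width: 0.125
```

```bash
python3 -c "from h import *;st()"
```

```text
{'t': 10.825, 'qpos': [0.1643, 0.1949, 1.477, -0.0003, 1.4748, -0.7942], 'tool_pos': [0.5553, 0.1493, 0.0918], 'ee_rot': [-3.1377, -0.0035, 2.5293], 'contact_force': [-2.7003, 1.5324, -1.0904], 'ft_torque': [0.4939, 0.5684, 0.1917], 'grip_width': 0.1254}
```

Emit:
play_rows([
  [0, 0, -0.005, 0, 0, 0],
  [0, 0, -0.009, 0, 0, 0],
  [0, 0, -0.013, 0, 0, 0],
  [0, 0, -0.013, 0, 0, 0],
])

```text
t: 11.32
tool_pos: [0.5556, 0.1492, 0.0879]
ee_rot: [-3.138, -0.003, 2.529]
contact_force: [-1.2, 0.3, -0.9]
grip_width: 0.124
```

Emit:
play_rows([
  [0, 0, -0.002, 0, 0, -0.028],
  [0, 0, -0.004, 0, 0, -0.056],
  [0, 0, -0.005, 0, 0, -0.083],
  [0, 0, -0.006, 0, 0, -0.111],
  [0, 0, -0.007, 0, 0, -0.139],
  [0, 0, -0.008, 0, 0, -0.167],
  [0, 0, -0.008, 0, 0, -0.167],
])

```text
t: 12.2
tool_pos: [0.5559, 0.1493, 0.0856]
ee_rot: [-3.139, -0.003, 2.006]
contact_force: [-0.4, 1.3, -0.2]
grip_width: 0.124
```

```bash
python3 -c "from h import *;st()"
```

```text
{'t': 12.2, 'qpos': [0.1627, 0.1989, 1.4851, 0.002, 1.4609, -0.2724], 'tool_pos': [0.5559, 0.1493, 0.0856], 'ee_rot': [-3.139, -0.0028, 2.0057], 'contact_force': [-0.4499, 1.2888, -0.1734], 'ft_torque': [0.2711, 0.0998, 0.0117], 'grip_width': 0.1238}
```

Emit:
play_rows([
  [0, 0, -0.001, 0, 0, -0.025],
  [0, 0, -0.002, 0, 0, -0.05],
  [0, 0, -0.003, 0, 0, -0.075],
  [0, 0, -0.004, 0, 0, -0.1],
  [0, 0, -0.005, 0, 0, -0.125],
  [0, 0, -0.006, 0, 0, -0.15],
  [0, 0, -0.006, 0, 0, -0.17],
  [0, 0, -0.006, 0, 0, -0.17],
])

```text
t: 13.2
tool_pos: [0.5564, 0.1494, 0.0851]
ee_rot: [-3.14, -0.003, 1.474]
contact_force: [-2.3, -0.1, 4.6]
grip_width: 0.125
```

```bash
python3 -c "from h import *;st()"
```

```text
{'t': 13.2, 'qpos': [0.1618, 0.1978, 1.4875, 0.0034, 1.4566, 0.2586], 'tool_pos': [0.5564, 0.1494, 0.0851], 'ee_rot': [-3.1404, -0.0032, 1.4736], 'contact_force': [-2.3264, -0.1385, 4.6087], 'ft_torque': [0.189, 0.5517, 0.0099], 'grip_width': 0.1248}
```

Emit:
play_rows([
  [0, 0, 0, 0, 0, -0.02],
  [0, 0, 0, 0, 0, -0.04],
  [0, 0, 0, 0, 0, -0.06],
  [0, 0, 0, 0, 0, -0.06],
])

```text
t: 13.7
tool_pos: [0.5559, 0.1494, 0.0849]
ee_rot: [-3.14, -0.003, 1.288]
contact_force: [-4.4, -0.4, 2.1]
grip_width: 0.124
```

```bash
python3 - <<'E'
from h import *
st();snap('side','s5')
c=np.load('pics/s5.npz')['im'];x,y=map(int,proj('s5',(.556,.149,.085)))
cv2.imwrite('pics/c6.png',cv2.resize(c[y-40:y+40,x-50:x+50],None,fx=6,fy=6,interpolation=2))
E
```

```text
{'t': 13.7, 'qpos': [0.1619, 0.1973, 1.4884, 0.0034, 1.4566, 0.4445], 'tool_pos': [0.5559, 0.1494, 0.0849], 'ee_rot': [-3.1396, -0.0028, 1.2878], 'contact_force': [-4.385, -0.3952, 2.1203], 'ft_torque': [0.2756, 0.475, 0.2485], 'grip_width': 0.124}
```

Emit:
play_rows([
  [0, 0, 0, 0, 0, 0],
  [0, 0, 0, 0, 0, 0],
  [0, 0, 0, 0, 0, 0],
  [0, 0, 0, 0, 0, 0],
  [0, 0, 0, 0, 0, 0],
  [0, 0, 0, 0, 0, 0],
], claw=0)

```text
t: 14.5
tool_pos: [0.556, 0.1494, 0.085]
ee_rot: [-3.14, -0.003, 1.288]
contact_force: [0.3, 0.6, 0.5]
grip_width: 0.5
```

Emit:
play_rows([
  [0, 0, 0.05, 0, 0, 0],
  [0, 0, 0.15, 0, 0, 0],
  [0, 0, 0.3, 0, 0, 0],
  [0, 0, 0.45, 0, 0, 0],
  [0, 0, 0.6, 0, 0, 0],
  [-0.2, 0, 0.6, 0, 0, 0],
  [-0.3, 0, 0.6, 0, 0, 0],
  [-0.3, 0, 0.6, 0, 0, 0],
])

```text
t: 15.5
tool_pos: [0.4651, 0.1496, 0.2672]
ee_rot: [3.14, -0.005, 1.289]
contact_force: [0.8, 0.7, -0.3]
grip_width: 0.499
```

```bash
python3 - <<'E'
from h import *
st();snap('wrist','w6');snap('side','s6')
o=np.zeros((576,800,3),np.uint8)
c=np.load('pics/s6.npz')['im'];x,y=map(int,proj('s6',(.556,.149,.085)))
o[:400,:400]=cv2.resize(c[y-40:y+40,x-40:x+40],None,fx=5,fy=5,interpolation=2)
c=np.load('pics/w6.npz')['im'];x,y=map(int,proj('w6',(.556,.149,.08)));print(x,y,c.shape)
x0=max(0,min(x-50,412));y0=max(0,min(y-50,284))
o[:400,400:]=cv2.resize(c[y0:y0+100,x0:x0+100],None,fx=4,fy=4,interpolation=2);print(x0,y0)
cv2.imwrite('pics/c7.png',o)
E
```

```text
{'t': 15.5, 'qpos': [0.1926, -0.0572, 1.3958, 0.0036, 1.7994, 0.4756], 'tool_pos': [0.4651, 0.1496, 0.2672], 'ee_rot': [3.14, -0.0047, 1.2886], 'contact_force': [0.7642, 0.6757, -0.3184], 'ft_torque': [-0.0519, -0.0413, 0.0204], 'grip_width': 0.4988}
330 153 (384, 512, 3)
280 103
```

View pics/c7.png

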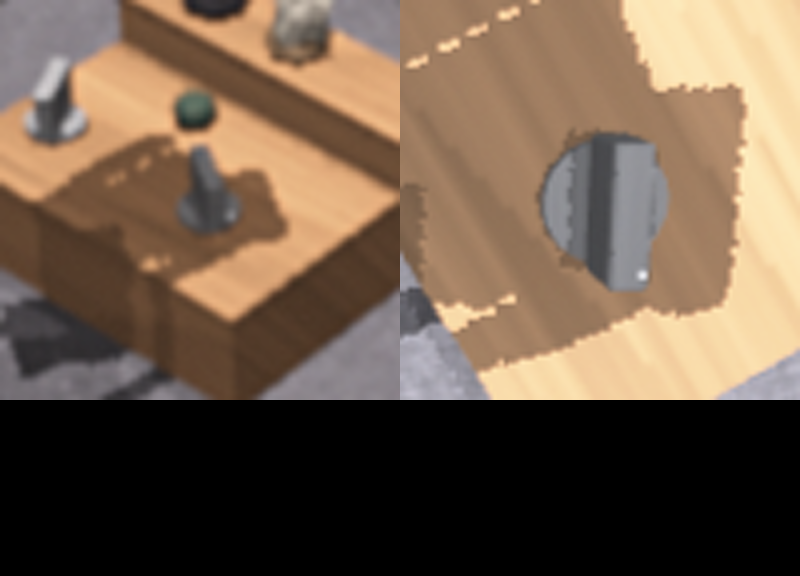

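The screw sits flush and upright, like the one already home, and the gripper is clear of everything.

```bash
python3 -c "
from station import arm
print(arm.close_job())"
```

```text
the job is handed in; nothing more can be done
None
```

The wing screw is screwed home in the riser's well and released, and the job is handed in; no verdict was reported.

- **Pick and insert:** I took the screw from the middle rack hole. I lined it up over the well with the wrist camera and lowered it until the stubs touched the insert face at the predicted height, with about 3–6 N.
- **Thread:** Turning clockwise under light pressure, it dropped into the gaps within about 24°. It then sank without resistance to about 3.5 mm above the wood.
- **Tightening:** I turned it about 1.24 rad further. It followed the thread down to the wood, and the turning torque rose to about 0.25 N m, so it was just getting tight.
- **Last checks:** After release the side and wrist pictures show the shoulder flush and the screw upright. The gripper was about 18 cm up and clear of everything, with no contact force. The whole run took about 15.5 s.
- **Disagreements:** The top camera put the well about 3 mm off from the wrist camera along y. I followed the wrist view, and the insertion met no side load to speak of. The height readings suggest the shoulder is about 0.5 mm above the wood, within the 1.5 mm limit and within calibration and grip error.

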